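# Turn the mixing wheel until its filling stem is up

### The job

Turn the upright mixing wheel by pushing on its ball-ended spokes, spoke after spoke, with the fingertips, until its capped filling stem points straight up so that it can be opened without spilling. Push gently without gripping, turn it slowly rather than flinging it round, do not touch the stem itself, and do not lift, tip or shove the stand; leave everything else on the bench where it is. Finish with the wheel at rest.

Things in the scene. Friction and masses are not known exactly. Their poses are not given: they have to be found in the camera images.
- stand: the mixing wheel's grey stand: loose on the bench, heavy (about 3 kg), base plate 160 (x) x 170 (y) x 18 mm with a 30 x 40 mm post (188 mm tall, on the robot's side of the wheel, its middle 40 mm towards -x of the origin). Origin at the centre of the plate's underside. Its x axis is level and is the wheel's axle, pointing from the post to the wheel; its y axis is level and lies in the plane of the wheel; z is up. It starts turned by 0 to 0.7 rad clockwise as seen from above
- wheel (a joint): turn of the wheel, rad, no end stops: 0 (or a whole number of turns) when the stem points straight up; grows right-handed about the stand's x, so at +1.571 the stem points along the stand's -y. Stays where left (friction about 0.10 N m: 1 to 3 N at a spoke's end). A spoke near the top is easily pushed sideways and on down the far side; one leaning over 40 degrees towards the finger tends to bind
- hub (a point): centre of the wheel, on the axle and in the wheel's middle plane, 170 mm above the bench. The upright wheel has a white ring (centre-line radius 70 mm, tube 24 mm thick, so 82 mm to the outside) and four steel spokes 10 mm thick that run out through the ring and end in 24 mm balls; the stem stands midway between spokes a and d
- stem_cap (a point): end of the filling stem, 112 mm from the hub: a steel neck 12 mm thick that stands out from the ring and carries a flat 26 mm disc cap 10 mm thick, unlike the spokes' balls. Not to be touched
- stem: the filling stem (neck and cap). Its origin lies on its centre line 72 mm from the hub, at the ring; its z axis points outward along the stem, away from the hub
- spoke_a (a point): centre of the 24 mm ball at the end of a spoke, 110 mm from the hub, 45 degrees from the stem (counted the way joint wheel grows)
- spoke_b (a point): centre of the 24 mm ball at the end of a spoke, 110 mm from the hub, 135 degrees from the stem (counted the way joint wheel grows)
- spoke_c (a point): centre of the 24 mm ball at the end of a spoke, 110 mm from the hub, 225 degrees from the stem (counted the way joint wheel grows)
- spoke_d (a point): centre of the 24 mm ball at the end of a spoke, 110 mm from the hub, 315 degrees from the stem (counted the way joint wheel grows)
- beaker: clear open plastic beaker, 84 mm across, 100 mm tall; origin at the centre of its underside; bystander
- dishes: stack of two flat round lidded dishes, 90 mm across, 30 mm tall; origin at the centre of the underside; bystander
- tube_rack: tube rack with three capped tubes standing in it, 70 x 150 x 120 mm tall; origin at the centre of its underside; bystander
- jar: small amber jar with lid, 54 mm across, 70 mm tall; origin at the centre of its underside; bystander
- reagent_bottle: white plastic bottle, 60 mm across, 130 mm tall; origin at the centre of its underside; bystander
- tip_box: pipette-tip box, 90 x 125 x 68 mm tall; origin at the centre of its underside; bystander
- pipette: hand pipette lying flat, about 250 mm long along its x axis, 26 mm thick; origin under its body; bystander

How it is judged:
By the outcome, as a careful person would: the job done as asked, in the order asked, and still so for the second after the job is handed in, with the robot touching nothing.
It also fails if it takes over 58 s, if anything falls off the work surface, if the arm or the gripper's body presses on something with over 40 N, if the wrist force passes 120 N, or if a joint passes its speed limit or range.

### The arm

A 7-joint arm with a two-finger parallel gripper is mounted at the origin on the work surface. World frame = base frame: x ahead of the robot, y to its left, z up, the work surface at z = 0. Lengths are in m, angles in rad, forces in N, time in s.
With the tool pointing down it reaches from about 0.4 to 0.875 m from the base axis. Payload 19.3 kg.
Tool frame: the origin (TCP) lies at the very end of the fingers, on their centre line; the grasp point (between the pads) lies 19 mm behind it; z points along the fingers, y is the direction in which the jaws open and shut (so a half turn about z gives the same grasp; the last joint's range is limited). The gripper opens to 85 mm and grips with 20 to 120 N. Pads are 22 mm wide; open, the fingers measure 114 mm over their backs; the gripper's body (76 mm by 85 mm) begins 54 mm behind the grasp point. The pads swing forward as they close: fully open they stand 13 mm farther back than shut.
Start: joints at [1.084, 0.521, -0.036, 1.599, 0.021, 1.021, -0.113], TCP at [0.253, -0.571, 0.231] pointing down, gripper open.
Joint ranges: [-2.91, 2.91], [-0.3, 2.13], [-1.5, 1.42], [0.17, 2.43], [-1.26, 4.41], [0.16, 1.93], [-2.52, 2.52]. Speed limits (rad/s): [1.89, 1.89, 2.39, 2.39, 3.01, 3.01, 3.01].

### API

Orientations are given as [roll, pitch, yaw] about the fixed x, y, z axes, in that order (R = Rz(yaw) Ry(pitch) Rx(roll)).
In Python, from workcell import bot gives the robot as it stands.
- The arm moves only by the tool carry_out, never from a script. Its argument "targets" is a list of rows, each a list of 7 numbers: the shift along the tool's x, y, z in mm, then the turn, a rotation vector about the tool's x, y, z in units of 6 degrees (1.0 is 6 degrees), then the closure in counts, from 0 (fully open) to 255 (shut). A call has 1 to 5 rows; each row shifts and turns the commanded pose from where the row before left it, along the tool's axes as they then stand; what a row does not reach is not made up. A row lasts 1/12 s, in which the tool goes at most 41.7 mm and 7.16 degrees, less where a joint would pass 70% of its speed; a pose out of reach is approached as far as the arm can. A call is refused whole if a number of a shift passes 41.7 or a number of a turn 1, either way. A call with a gripper value outside its range is refused whole. The fingers move at their own pace and stop on an object; "force" is the grip in N (left out, the last holds). Time passes only in rows, so rows that do not move let the fingers close. It gives the time, the measured TCP pose, the force and the opening at its end, in the units of the state.
- bot.observe(): the state, without advancing time (a new reading comes with each control period).
- bot.grab_frame(name): name is "scene" or "side" or "wrist"; returns a dict with "color" (480x640x3 uint8, red, green, blue), "z_map" (480x640 float32, m along the optical axis (not along the pixel's ray), 0 where there is no reading), "K" (3x3 intrinsics, pixels), "k1" (the pictures are not rectified: a ray, as slopes to the right and down, at radius r is drawn at 1 + k1 r^2 times it, then the intrinsics apply), "cam_to_world" (4x4, takes a point from camera to world coordinates); the wrist camera has in their place "T_tool_cam" (4x4, takes a point from camera to tool coordinates, whose origin is the TCP and whose axes are the flange's). Camera axes: x right, y down, z forward; pixel columns grow to the right and rows downward; lengths in m; the calibration is good to about 2 mm. A picture is of the moment at which its call begins: read the wrist's pose just before it.
- bot.job_done(): hands the job in, once; it reports no verdict.
The state is a dict: "clock": time; "qpos": joint angles; "qd": joint speeds; "joint_efforts": joint torques, N m; "position": TCP position; "tool_rot": TCP orientation; "force": force on the tool from outside, world axes, zero at the start; "moment": the same for the moment, N m; "grip_width": finger opening in m.
Only numpy, scipy, OpenCV 4.12 (cv2) and the standard library are available. Lean on these libraries where they do the work, as an engineer would, in place of code of your own. Each camera call takes 0.05 s, during which the arm holds its last target. There are 200 camera calls.

## Working session

There is one attempt and no reset: what is moved stays moved. The work goes in short steps, Python scripts to look and compute and a tool call to move; the robot and the scene stay as the last step left them, time stands still between calls to the robot, and variables do not carry over. Pictures are saved under pics/ and viewed, about 8 in all and at most 12, crops included, and the job is handed in when it is done.

Besides the shell and the picture viewer there is one more tool, called after "Request:" as name(argument=value, ...), one argument or row to a line, values as JSON. carry_out: Moves the arm, as the interface text tells. Its arguments: {"type":"object","properties":{"targets":{"type":"array","items":{"type":"array","items":{"type":"number"}}},"force":{"type":"number"}},"required":["targets"]}

```bash
mkdir -p pics
cat > h.py <<'E'
import numpy as np, cv2
from workcell import bot
def grab(n,f=None):
    s=bot.observe(); d=bot.grab_frame(n)
    if f: cv2.imwrite('pics/'+f,d['color'][:,:,::-1])
    return s,d
def cloud(d,T=None):
    T=d['cam_to_world'] if T is None else T
    K=d['K'];z=d['z_map'];v,u=np.mgrid[:480,:640]
    x=(u-K[0,2])/K[0,0];y=(v-K[1,2])/K[1,1]
    xd,yd=x.copy(),y.copy()
    for _ in range(5):
        f=1+d['k1']*(x*x+y*y);x=xd/f;y=yd/f
    P=np.stack([x*z,y*z,z,np.ones_like(z)],-1)@np.asarray(T).T
    P[z==0]=np.nan
    return P[...,:3]
E
python3 - <<'E'
from h import *
s,d=grab('scene','a.png');_,e=grab('side','b.png')
np.savez('ab.npz',a=cloud(d),b=cloud(e))
print(s); print(d['cam_to_world'],e['cam_to_world'],d['K'])
E
```

```text
{'clock': 0.0, 'qpos': array([ 1.08381572,  0.52202427, -0.03632863,  1.60002992,  0.02119769,
        1.02109964, -0.11283999]), 'qd': array([-0.0004182 ,  0.0031733 , -0.00130491, -0.00066712,  0.00103256,
        0.00072318,  0.00235124]), 'joint_efforts': array([-4.22817930e-04, -9.27108192e+01,  1.97964147e+00, -3.69929051e+01,
        1.78388815e-02,  8.25864205e-03,  6.21110161e-06]), 'position': array([ 0.2528346 , -0.57118976,  0.23071148]), 'tool_rot': array([-3.14041930e+00,  8.23963686e-05,  4.16730946e-01]), 'force': array([-0.59549067, -0.09660536,  0.92914955]), 'moment': array([ 0.01605155, -0.00685647,  0.03696668]), 'grip_width': 0.08513136118036436}
[[-0.25588496  0.77055019 -0.58375962  1.10323041]
 [ 0.96655899  0.19335626 -0.16845495  0.12282988]
 [-0.01692941 -0.6073432  -0.79425917  0.95450871]
 [ 0.          0.          0.          1.        ]] [[-0.9577527  -0.1721329   0.23039103  0.35277669]
 [-0.28723264  0.6126183  -0.73633975  0.53510252]
 [-0.01439346 -0.77140721 -0.63617902  0.71565809]
 [ 0.          0.          0.          1.        ]] [[538.11678856   0.         317.40237572]
 [  0.         538.11678856 229.68212275]
 [  0.           0.           1.        ]]
```

View pics/a.png

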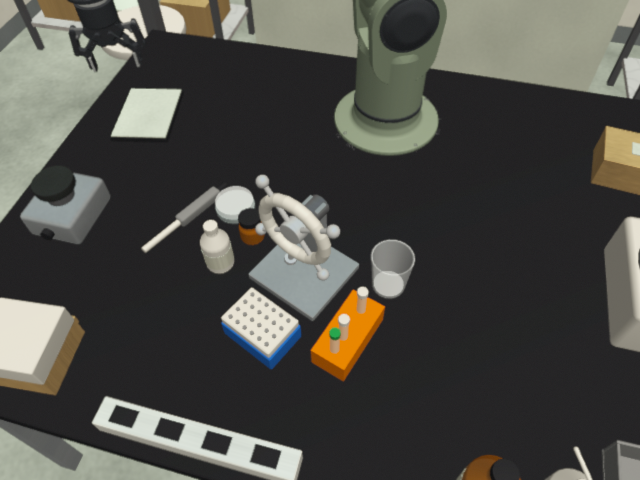

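View pics/b.png

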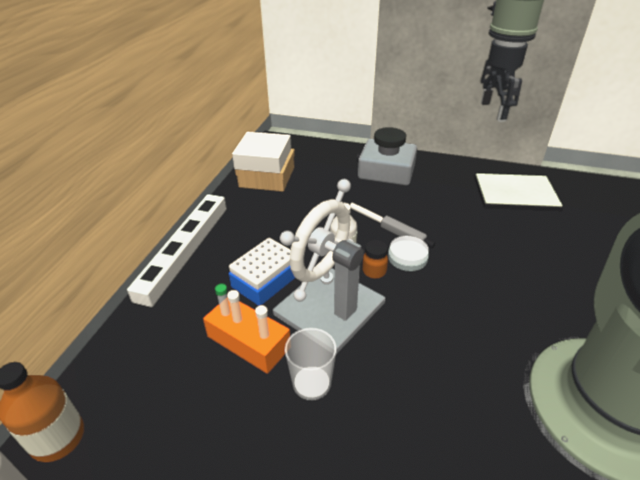

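The scene picture shows the wheel around (295,230), with balls at about (262,182), (333,231) and (323,273), and something near (290,258). The side picture shows balls at (344,186), (287,238) and (300,295). I'll measure these and zoom in.

Run:
```python
from h import *
P=np.load('ab.npz');a=P['a'];b=P['b']
A=cv2.imread('pics/a.png')[160:320,220:380];B=cv2.imread('pics/b.png')[170:330,260:420]
cv2.imwrite('pics/c.png',np.hstack([cv2.resize(x,(400,400),interpolation=3)for x in(A,B)]))
def p(c,u,v): print((u,v),np.round(np.nanmedian(c[v-1:v+2,u-1:u+2].reshape(-1,3),0),3))
for q in [(262,182),(333,231),(323,273),(290,258),(295,231),(318,208)]: p(a,*q)
print('side')
for q in [(344,186),(288,238),(300,295),(328,277),(348,248),(345,290)]: p(b,*q)
# ring: white points z in .08-.26 region
W=[]
for c,f in((a,'a'),(b,'b')):
    I=cv2.imread(f'pics/{f}.png').astype(int)
    m=(I.min(2)>110)&(c[...,2]>.08)&(c[...,2]<.3)
    m&=(np.hypot(c[...,0]-.6,c[...,1]+.07)<.3)
    W.append(c[m])
    # plate
    m=(abs(c[...,2]-.018)<.005)&(I.max(2)-I.min(2)<40)&(I.min(2)>70)&(np.hypot(c[...,0]-.6,c[...,1]+.07)<.25)
    q=c[m];print(f,len(q),cv2.minAreaRect((q[:,:2]*1000).astype(np.float32)))
```

```text
(262, 182) [ 0.522 -0.142  0.268]
(333, 231) [ 0.58  -0.001  0.248]
(323, 273) [ 0.568 -0.023  0.093]
(290, 258) [ 0.539 -0.098  0.076]
(295, 231) [ 0.554 -0.077  0.191]
(318, 208) [ 0.493 -0.051  0.191]
side
(344, 186) [ 0.509 -0.138  0.265]
(288, 238) [0.566 0.002 0.243]
(300, 295) [ 0.559 -0.02   0.09 ]
(328, 277) [ 0.526 -0.097  0.071]
(348, 248) [ 0.48  -0.059  0.191]
(345, 290) [ 0.479 -0.041  0.106]
a 3871 ((535.6762084960938, -73.82672119140625), (403.20880126953125, 171.81607055664062), 83.33216094970703)
b 3544 ((531.408203125, -25.725784301757812), (296.00042724609375, 182.6455535888672), 76.59292602539062)
```

View pics/c.png

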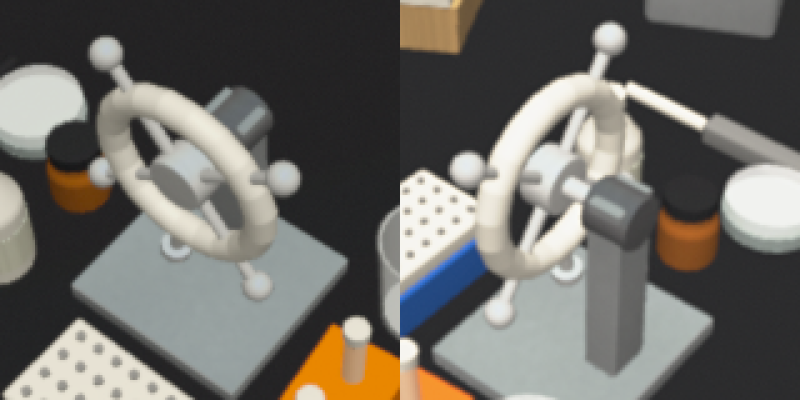

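The crops (scale 2.5) show c at upper left, b at right, a at lower right, d at left behind the ring, and the stem cap pointing almost straight down at scene (291,258). That puts the wheel at about 170 degrees. I'll refine the pose by moving 12 mm along each ray from the visible ball surface to its centre.

```bash
cat >> h.py <<'E'
def ball(P,cam,u,v):
    s=np.nanmedian(P[v-1:v+2,u-1:u+2].reshape(-1,3),0); r=s-cam; return s+.012*r/np.linalg.norm(r)
E
python3 - <<'E'
from h import *
P=np.load('ab.npz');a=P['a'];b=P['b']
ca=np.array([1.103,.123,.9545]);cb=np.array([.3528,.5351,.7157])
C=(ball(a,ca,262,182)+ball(b,cb,344,185))/2
B=(ball(a,ca,333,231)+ball(b,cb,287,237))/2
A=(ball(a,ca,323,274)+ball(b,cb,299,295))/2
D=ball(a,ca,261,229)
for n,x,y in (('c',ball(a,ca,262,182),ball(b,cb,344,185)),('b',ball(a,ca,333,231),ball(b,cb,287,237)),('a',ball(a,ca,323,274),ball(b,cb,299,295))): print(n,x.round(4),y.round(4))
print('d',D.round(4))
h=(A+C)/2; print('hub',h.round(4))
for th in [np.arctan2((A-C)[0],(A-C)[1]),np.arctan2((B-h)[0],(B-h)[1]),np.arctan2((B-D)[0],(B-D)[1])]: print('theta',th)
th=np.arctan2((B-C)[0],(B-C)[1]);print(th)
yv=np.array([np.sin(th),np.cos(th),0])
for n,p,o in(('a',A,45),('b',B,135),('c',C,225),('d',D,315)):
    r=p-h;print(n,np.linalg.norm(r),(np.degrees(np.arctan2(-r@yv,r[2]))-o)%360)
E
```

```text
c [ 0.5142 -0.1456  0.2591] [ 0.5112 -0.1487  0.2596]
b [ 0.573  -0.0031  0.2381] [ 0.5716 -0.0073  0.2366]
a [ 0.5634 -0.0243  0.083 ] [ 0.5629 -0.0269  0.0819]
d [ 0.5055 -0.1661  0.1057]
hub [ 0.5379 -0.0864  0.1709]
theta 0.39326891299934463
theta 0.4009787468510082
theta 0.3933861106212677
0.3976831329626202
a 0.1102671764374668 171.6520139244189
b 0.11041496142196026 172.01241684609738
c 0.1102671764374668 171.6520139244189
d 0.10793507745322851 172.1433640669348
```

Request:
carry_out(
  targets=[
    [25,-16.6,-4,0,0,0,255],
    [25,-16.6,-4,0,0,0,255],
    [25,-16.6,-4,0,0,0,255],
    [25,-16.6,-4,0,0,0,255],
    [25,-16.6,-4,0,0,0,255],
  ],
  force=20,
)

```text
clock: 0.52
position: [0.3341, -0.4436, 0.2512]
tool_rot: [-3.141, 0.0, 0.417]
force: [1.7, 0.2, -0.3]
grip_width: 0.0254
```

Request:
carry_out(
  targets=[
    [25,-16.6,-4,0,0,0,255],
    [25,-16.6,-4,0,0,0,255],
    [25,-16.6,-4,0,0,0,255],
    [25,-16.6,-4,0,0,0,255],
    [25,-16.6,-4,0,0,0,255],
  ],
)

```text
clock: 0.93
position: [0.4148, -0.3171, 0.2714]
tool_rot: [-3.141, 0.0, 0.417]
force: [0.9, 0.1, -1.1]
grip_width: -0.0001
```

Request:
carry_out(
  targets=[
    [0,0,0,0,0,-1,255],
    [0,0,0,0,0,-1,255],
    [0,0,0,0,0,-1,255],
    [0,0,0,0,0,-1,255],
    [0,0,0,0,0,-1,255],
  ],
)

```text
clock: 1.35
position: [0.4143, -0.3183, 0.2711]
tool_rot: [-3.141, 0.0, 0.946]
force: [0.3, -0.0, -0.0]
grip_width: 0.0002
```

Request:
carry_out(
  targets=[
    [0,0,0,0,0,-1,255],
    [0,0,0,0,0,-1,255],
    [0,0,0,0,0,-0.25,255],
    [0,0,0,0,0,0,255],
    [0,0,0,0,0,0,255],
  ],
)

```text
clock: 1.77
position: [0.4143, -0.3185, 0.2712]
tool_rot: [-3.141, -0.0, 1.172]
force: [0.2, 0.3, -0.1]
grip_width: -0.0002
```

Request:
carry_out(
  targets=[
    [30,4.9,3.8,0,0,0,255],
    [30,4.9,3.8,0,0,0,255],
    [30,4.9,3.8,0,0,0,255],
    [30,4.9,3.8,0,0,0,255],
    [28,4.9,3.8,0,0,0,255],
  ],
)

```text
clock: 2.18
position: [0.4946, -0.1897, 0.2522]
tool_rot: [3.142, -0.0, 1.173]
force: [0.3, -0.7, -0.7]
grip_width: -0.0002
```

```bash
cat >> h.py <<'E'
hub=np.array([.5379,-.0864,.1709]);th=.397
R=np.array([[np.cos(th),-np.sin(th),0],[np.sin(th),np.cos(th),0],[0,0,1]])
def st(): return (R@(bot.observe()['position']-hub)*1000).round(1)
E
python3 -c "
from h import *
print(st(),bot.observe()['tool_rot']);s,d=grab('scene');_,e=grab('side')
cv2.imwrite('pics/d.png',np.hstack([cv2.resize(x['color'][y:y+200,u:u+200,::-1],(400,400),interpolation=3) for x,y,u in((d,100,200),(e,120,240))]))"
```

```text
[  -0.  -112.    81.3] [ 3.14158135e+00 -6.16424841e-05  1.17320286e+00]
```

View pics/d.png

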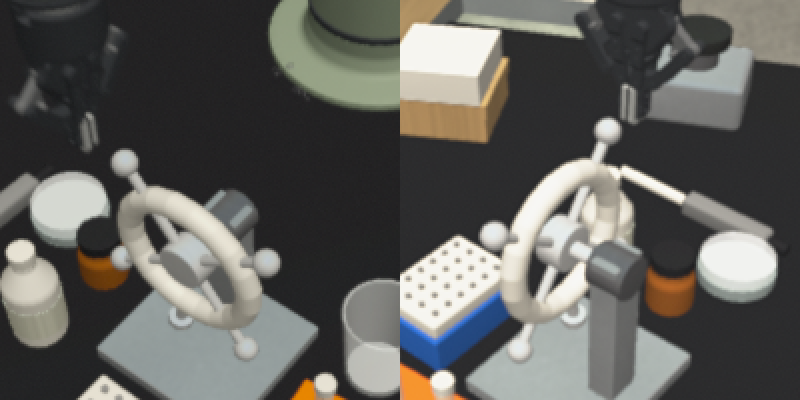

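Request:
carry_out(
  targets=[
    [7,0,0.4,0,0,0,255],
    [7,0,0.4,0,0,0,255],
    [7,0,0,0,0,0,255],
    [6.8,0,-3.9,0,0,0,255],
    [6.8,0,-3.9,0,0,0,255],
  ],
)

```text
clock: 2.7
position: [0.5072, -0.1595, 0.2597]
tool_rot: [-3.142, 0.001, 1.175]
force: [-1.1, -2.8, 2.8]
grip_width: -0.0001
```

Request:
carry_out(
  targets=[
    [6.8,0,-3.9,0,0,0,255],
    [7,0,-2.3,0,0,0,255],
    [7,0,-2.3,0,0,0,255],
    [7,0,-2.3,0,0,0,255],
    [7,0,-2.3,0,0,0,255],
  ],
)

```text
clock: 3.12
position: [0.5209, -0.1265, 0.2726]
tool_rot: [3.142, -0.0, 1.176]
force: [0.2, -1.7, 1.1]
grip_width: -0.0002
```

```bash
python3 -c "
from h import *
print(st());s,d=grab('scene');_,e=grab('side')
cv2.imwrite('pics/e.png',np.hstack([cv2.resize(x['color'][y:y+200,u:u+200,::-1],(400,400),interpolation=3) for x,y,u in((d,100,200),(e,120,240))]))"
```

```text
[-1.000e-01 -4.360e+01  1.017e+02]
```

View pics/e.png

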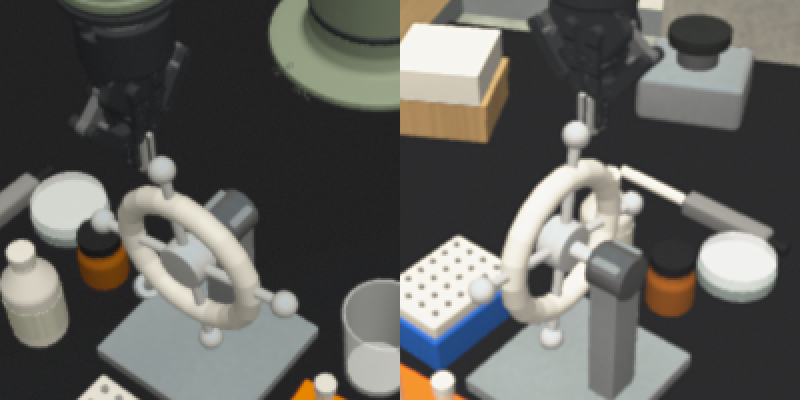

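The fingers have pushed c to near the top (scene crop 162,170), and the stand has not moved. I'll continue down the far side.

Request:
carry_out(
  targets=[
    [7.2,0,-0.4,0,0,0,255],
    [7.2,0,-0.4,0,0,0,255],
    [7.2,0,-0.4,0,0,0,255],
    [7.2,0,0,0,0,0,255],
    [7,0,1.1,0,0,0,255],
  ],
)

```text
clock: 3.63
position: [0.5348, -0.0934, 0.2726]
tool_rot: [3.141, -0.0, 1.176]
force: [-0.9, -0.3, 1.1]
grip_width: -0.0002
```

Request:
carry_out(
  targets=[
    [7,0,1.1,0,0,0,255],
    [7,0,1.1,0,0,0,255],
    [7,0,1.2,0,0,0,255],
    [6.4,0,2.7,0,0,0,255],
    [6.4,0,2.7,0,0,0,255],
  ],
)

```text
clock: 4.05
position: [0.5477, -0.0624, 0.2634]
tool_rot: [3.142, -0.0, 1.176]
force: [-0.4, -0.2, 1.0]
grip_width: 0.0002
```

Request:
carry_out(
  targets=[
    [6.4,0,2.7,0,0,0,255],
    [6.4,0,2.7,0,0,0,255],
    [4.9,0,3.4,0,0,0,255],
    [4.9,0,3.4,0,0,0,255],
    [4.9,0,3.4,0,0,0,255],
  ],
)

```text
clock: 4.47
position: [0.5581, -0.0372, 0.2477]
tool_rot: [-3.141, -0.0, 1.176]
force: [-1.0, -2.5, -0.2]
grip_width: -0.0
```

Request:
carry_out(
  targets=[
    [4,0,3.5,0,0,0,255],
    [4,0,3.5,0,0,0,255],
    [3,0,2.5,0,0,0,255],
    [0,0,0,0,0,0,255],
    [0,0,0,0,0,0,255],
  ],
)

```text
clock: 4.88
position: [0.5622, -0.0273, 0.2385]
tool_rot: [-3.141, -0.0, 1.176]
force: [-0.5, -0.0, 0.7]
grip_width: -0.0001
```

```bash
python3 -c "
from h import *
print(st());s,d=grab('scene','f1.png');_,e=grab('side')
np.save('f.npy',cloud(d))
cv2.imwrite('pics/f.png',np.hstack([cv2.resize(x['color'][y:y+200,u:u+200,::-1],(400,400),interpolation=3) for x,y,u in((d,100,200),(e,120,240))]))"
```

```text
[-0.4 64.  67.6]
```

View pics/f.png

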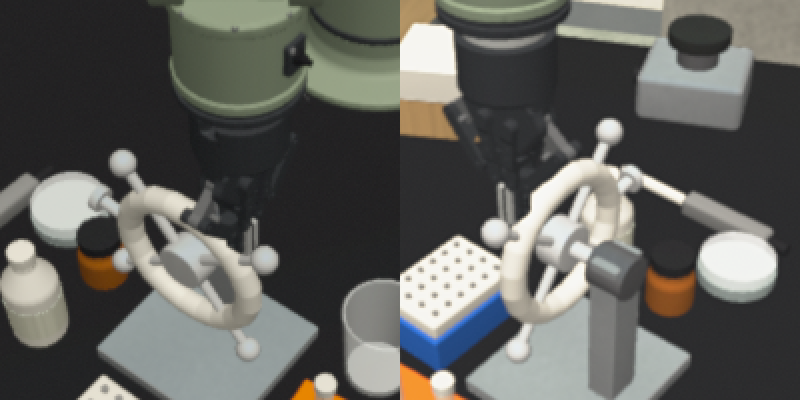

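Spoke d now stands at about (122,162) in the scene crop, where c was, and the stem points to -y at (100,197). I'll lift over and go behind d.

Request:
carry_out(
  targets=[
    [-4,0,-10,0,0,0,255],
    [0,0,-25,0,0,0,255],
    [0,0,-30,0,0,0,255],
    [-10,0,-18,0,0,0,255],
    [-30,0,0,0,0,0,255],
  ],
)

```text
clock: 5.4
position: [0.5473, -0.0652, 0.3263]
tool_rot: [3.136, -0.004, 1.181]
force: [0.6, -0.4, -0.6]
grip_width: 0.0
```

Request:
carry_out(
  targets=[
    [-33,0,0,0,0,0,255],
    [-33,0,0,0,0,0,255],
    [-33,0,0,0,0,0,255],
    [-33,0,0,0,0,0,255],
    [0,0,0,0,0,0,255],
  ],
)

```text
clock: 5.82
position: [0.4918, -0.1963, 0.3226]
tool_rot: [3.141, 0.002, 1.168]
force: [1.2, 0.2, 0.8]
grip_width: 0.0001
```

```bash
cat >> h.py <<'E'
def fit(pts):
    # pts: list of (cam,u,v,offset deg): wheel angle each, stand frame
    fr={}
    for c,u,v,o in pts:
        if c not in fr: s,d=grab(c); fr[c]=(cloud(d),d['cam_to_world'][:3,3],d['color'].astype(int))
        P,cam,I=fr[c]
        r=R@(ball(P,cam,u,v)-hub)*1000
        print(c,u,v,r.round(1),(np.degrees(np.arctan2(-r[1],r[2]))-o+180)%360-180)
E
python3 -c "
from h import *
print(st())
fit([('scene',261,181,315),('scene',332,230,225),('scene',324,274,135),('side',344,185,315),('side',287,236,225)])"
```

```text
[-1.000e-01 -1.192e+02  1.517e+02]
scene 261 181 [  0.1 -67.   87.8] 82.3680882481442
scene 332 230 [ 0.4 88.8 68.2] 82.52213564810916
scene 324 274 [ -0.7  69.7 -86.4] 83.87438702176985
side 344 185 [  0.8 -70.1  87.1] 83.84461221973629
side 287 236 [ 0.6 85.9 67.5] 83.1801306747252
```

Request:
carry_out(
  targets=[
    [0,0,24,0,0,0,255],
    [0,0,24,0,0,0,255],
    [0,0,22,0,0,0,255],
    [7,0,0.4,0,0,0,255],
    [7,0,0,0,0,0,255],
  ],
)

```text
clock: 6.33
position: [0.5002, -0.1757, 0.2514]
tool_rot: [-3.14, -0.0, 1.177]
force: [1.2, -0.5, 0.1]
grip_width: -0.0002
```

Request:
carry_out(
  targets=[
    [7,0,0,0,0,0,255],
    [7,0,0,0,0,0,255],
    [6.8,0,-3.9,0,0,0,255],
    [6.8,0,-3.9,0,0,0,255],
    [6.8,0,-3.9,0,0,0,255],
  ],
)

```text
clock: 6.75
position: [0.5137, -0.1445, 0.264]
tool_rot: [3.141, -0.0, 1.176]
force: [-0.6, -1.9, 1.1]
grip_width: -0.0001
```

Request:
carry_out(
  targets=[
    [7,0,-2.3,0,0,0,255],
    [7,0,-2.3,0,0,0,255],
    [7,0,-2.3,0,0,0,255],
    [7,0,-2.3,0,0,0,255],
    [7,0,-0.4,0,0,0,255],
  ],
)

```text
clock: 7.17
position: [0.5269, -0.1122, 0.2728]
tool_rot: [3.141, -0.0, 1.176]
force: [0.4, -0.5, 1.2]
grip_width: -0.0002
```

```bash
python3 -c "
from h import *
print(st())"
```

```text
[-1.000e-01 -2.800e+01  1.019e+02]
```

Request:
carry_out(
  targets=[
    [7,0,-0.3,0,0,0,255],
    [7,0,0,0,0,0,255],
    [7,0,0.5,0,0,0,255],
    [7,0,1,0,0,0,255],
    [7,0,1.2,0,0,0,255],
  ],
)

```text
clock: 7.58
position: [0.5403, -0.08, 0.2699]
tool_rot: [-3.141, -0.0, 1.176]
force: [0.3, -1.0, 0.7]
grip_width: -0.0005
```

Request:
carry_out(
  targets=[
    [7,0,1.4,0,0,0,255],
    [6.4,0,2.7,0,0,0,255],
    [6.4,0,2.7,0,0,0,255],
    [6.4,0,2.7,0,0,0,255],
    [6,0,2.7,0,0,0,255],
  ],
)

```text
clock: 8.0
position: [0.5526, -0.0504, 0.2574]
tool_rot: [-3.141, 0.0, 1.176]
force: [-0.5, -1.9, -1.7]
grip_width: 0.0001
```

Request:
carry_out(
  targets=[
    [4,0,2.8,0,0,0,255],
    [3.5,0,2.6,0,0,0,255],
    [2.5,0,2,0,0,0,255],
    [0,0,0,0,0,0,255],
    [0,0,0,0,0,0,255],
  ],
)

```text
clock: 8.42
position: [0.5563, -0.0417, 0.2504]
tool_rot: [-3.141, -0.0, 1.176]
force: [-0.4, -0.5, -0.8]
grip_width: 0.0001
```

```bash
python3 -c "
from h import *
print(st());s,d=grab('scene');_,e=grab('side')
cv2.imwrite('pics/g.png',np.hstack([cv2.resize(x['color'][y:y+200,u:u+200,::-1],(400,400),interpolation=3) for x,y,u in((d,100,200),(e,120,240))]))"
```

```text
[-0.3 48.4 79.5]
```

View pics/g.png

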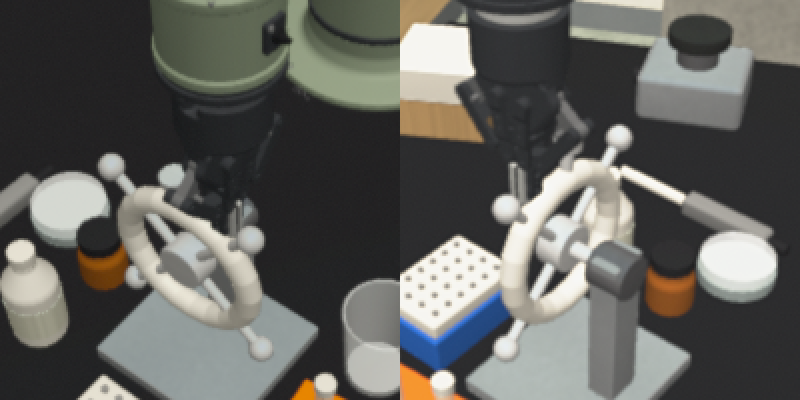

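Spoke d is now at (251,240) in the scene crop, a is at (111,166), and the stem cap is near the top at (172,178), clear of the fingers. I'll measure the angle.

```bash
python3 -c "
from h import *
fit([('scene',255,183,45),('scene',325,220,315),('scene',330,274,225),('side',350,189,45),('side',293,225,315),('side',293,294,225)])"
```

```text
scene 255 183 [  0.9 -81.7  74.8] 2.5071695075452
scene 325 220 [ 0.5 74.  83.4] 3.421578957035024
scene 330 274 [  0.   84.4 -71.5] 4.718815965517592
side 350 189 [ -1.5 -85.9  71.7] 5.150656873789217
side 293 225 [-0.4 71.2 82.6] 4.219037893910183
side 293 294 [ -0.8  81.6 -71.8] 3.6399532978623483
```

Request:
carry_out(
  targets=[
    [2,0,1.7,0,0,0,255],
    [2,0,1.7,0,0,0,255],
    [1.5,0,1.2,0,0,0,255],
    [0,0,0,0,0,0,255],
    [0,0,0,0,0,0,255],
  ],
)

```text
clock: 9.03
position: [0.5584, -0.0364, 0.2458]
tool_rot: [-3.141, -0.0, 1.176]
force: [0.2, -0.0, 0.9]
grip_width: -0.0
```

```bash
cat >> h.py <<'E'
def meas():
    # whole-ball fit: all cloud points near the wheel plane at radius 98..124, both cameras
    for c in('scene','side'):
        s,d=grab(c);P=cloud(d);cam=d['cam_to_world'][:3,3]
        r=P-cam;Q=(P-hub)@R.T*1000
        for n,o in(('a',45),('c',225),('d',315),('b',135),('stem',0)):
            ex=np.radians(o); ctr=np.array([0,-110*np.sin(ex),110*np.cos(ex)])
            m=np.linalg.norm(Q-ctr,axis=-1)<24
            rad=np.hypot(Q[...,1],Q[...,2]);m&=(rad>99)
            q=Q[m]
            if len(q)<15: continue
            from scipy.optimize import least_squares
            if n=='stem': 
                q=q[q[:,2]>112]; print(c,n,len(q),np.degrees(np.arctan2(-np.median(q[:,1]),112)).round(2) if len(q) else '');continue
            f=least_squares(lambda x:np.linalg.norm(q-x,axis=1)-12,ctr,loss='soft_l1')
            x=f.x;print(c,n,len(q),x.round(1),round((np.degrees(np.arctan2(-x[1],x[2]))-o+180)%360-180,2))
E
python3 -c "
from h import *
print(st());meas()"
```

```text
[-0.4 54.  74.9]
scene a 142 [  0.5 -77.3  78.6] -0.48
scene c 120 [  0.2  80.  -75.7] 1.58
scene d 216 [ 0.7 76.4 81.5] 1.84
scene b 61 [  0.3 -76.3 -77.7] 0.52
scene stem 106 0.21
side a 132 [ -0.2 -79.7  76.7] 1.08
side c 125 [ -0.1  77.3 -77.6] -0.11
side d 241 [-0.4 73.8 80. ] 2.3
```

The clean balls a and c give about +0.5 degrees. I'll back off straight up and verify.

Request:
carry_out(
  targets=[
    [-2.5,0,-2.5,0,0,0,255],
    [-1,0,-12,0,0,0,255],
    [0,0,-25,0,0,0,255],
    [0,0,-30,0,0,0,255],
    [0,0,-30,0,0,0,255],
  ],
)

```text
clock: 9.55
position: [0.5566, -0.04, 0.3467]
tool_rot: [-3.141, 0.0, 1.176]
force: [0.6, 0.0, -0.5]
grip_width: 0.0001
```

Request:
carry_out(
  targets=[
    [0,0,-25,0,0,0,255],
    [25,0,-10,0,0,0,255],
    [30,0,0,0,0,0,255],
    [30,0,0,0,0,0,255],
    [0,0,0,0,0,0,255],
  ],
)

```text
clock: 9.97
position: [0.5905, 0.0442, 0.3805]
tool_rot: [-3.141, -0.003, 1.181]
force: [0.5, 0.9, -0.1]
grip_width: -0.0004
```

```bash
python3 -c "
from h import *
print(st());meas();s,d=grab('scene');_,e=grab('side')
cv2.imwrite('pics/i.png',np.hstack([cv2.resize(x['color'][y:y+200,u:u+200,::-1],(400,400),interpolation=3) for x,y,u in((d,150,200),(e,150,240))]))"
```

```text
[ -2.  140.8 209.6]
scene a 144 [  0.5 -77.6  78.2] -0.22
scene c 118 [  0.4  79.8 -75.2] 1.68
scene d 162 [ 0.2 78.2 80. ] 0.65
scene b 62 [  0.5 -76.  -77.5] 0.54
scene stem 122 -0.48
side a 132 [  0.  -79.9  76.8] 1.15
side c 126 [ -0.1  77.3 -77.1] 0.07
side d 170 [-0.2 75.6 78.3] 1.04
side stem 36 0.31
```

View pics/i.png

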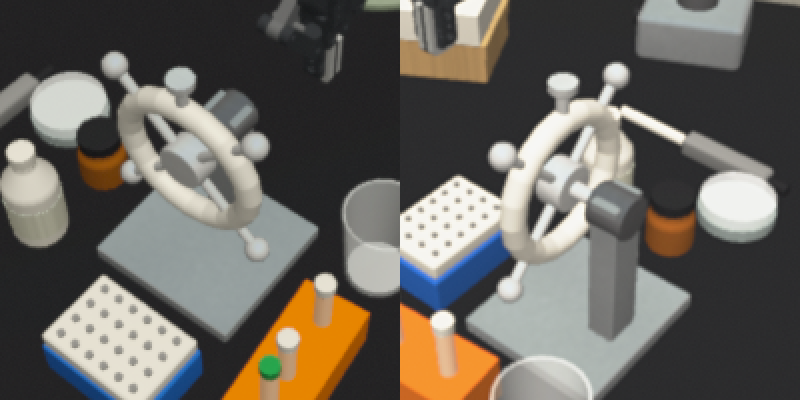

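The stem points straight up (cap at scene crop 180,80), the wheel is within about 0.7 degrees, the arm is clear and the bystanders look unmoved. I'll hand it in.

```bash
python3 -c "
from workcell import bot
print(bot.job_done())"
```

```text
the job is handed in; nothing more can be done
None
```

The filling stem now points straight up, the wheel is at rest, and the job is handed in. It took about 10 s of robot time.

- **What I did:** The wheel started at about 172°. With the fingers shut, I pushed spoke c over the top and down the far side. I then did the same with spoke d, finished with a small 4° correction, and lifted clear.
- **Angle check:** After backing off, fits to the four balls in both cameras gave −0.2° to +1.7°, averaging about +0.7°. The stem cap itself read −0.5° and +0.3°. That spread is about what the 2 mm calibration allows.
- **Contact check:** The forces read at the end of each move stayed within about 4 N. The hub and stand showed no measurable movement. I saw no contact with the stem, and the bystanders look unmoved in the pictures, though I did not measure their positions.
- **Disagreement:** While the fingers were still touching ball d, it read about 2° because the fingers contaminated its fit. After backing off it agreed with the others.

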